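Close the pressure vessel

ROBOT

A 6-joint arm with a two-finger parallel gripper is mounted at the origin on the work surface. World frame = base frame: x ahead of the robot, y to its left, z up, the work surface at z = 0. Lengths are in m, angles in rad, forces in N, time in s.
With the tool pointing down it reaches from about 0.35 to 0.775 m from the base axis. Payload 5.5 kg.
Tool frame: the origin (TCP) lies on the mounting face of the last link; the fingertips stand ahead of it and the grasp point (between the pads) lies 155 mm ahead of it (env.tip_extent is the z of the fingertips in the tool frame, in m); z points along the fingers, y is the direction in which the jaws open and shut (so a half turn about z gives the same grasp; the last joint's range is limited). The gripper opens to 85 mm and grips with 20 to 120 N. Pads are 22 mm wide; open, the fingers measure 114 mm over their backs; the gripper's body (76 mm by 85 mm) begins 54 mm behind the grasp point. The pads swing forward as they close: fully open they stand 13 mm farther back than shut.
Start: joints at [-1.27, 0.313, 0.046, 1.304, 0, 1.431], TCP at [0.245, -0.52, 0.405] pointing down, gripper open.
Joint ranges: [-2.76, 2.76], [-0.86, 1.69], [-1.03, 1.26], [-2.2, 2.34], [-1.47, 1.5], [-3.14, 3.14]. Speed limits (rad/s): [2.57, 2.57, 3.14, 3.14, 3.14, 3.14].

INTERFACE

Orientations are given as a rotation vector (axis times angle).
In Python, from workcell import env, viewer, nets gives the robot as it stands.
- The arm moves only by the shell command python3 -m creep 'ROWS' [FORCE]. ROWS is a JSON object of lists of equal length, an entry for each row: "delta_pos": the shift along the tool's x, y, z normalised to -1 to 1, where 1 is 20 mm, a list of three; "rot": the turn, a rotation vector about the tool's x, y, z normalised to -1 to 1, where 1 is 0.1 rad, a list of three; "grip": the closure, from -1 (fully open) to 1 (shut), so that 0 is half open. In form: {"delta_pos": [[x, y, z], ...], "rot": [[wx, wy, wz], ...], "grip": [grip, ...]}. A call has 1 to 8 rows; each row shifts and turns the commanded pose from where the row before left it, along the tool's axes as they then stand; what a row does not reach is not made up. A row lasts 1/10 s, in which the tool goes at most 50 mm and 8.59 degrees, less where a joint would pass 70% of its speed; a pose out of reach is approached as far as the arm can. A call with a number of a shift or a turn outside -1 to 1 is refused whole. A call with a gripper value outside its range is refused whole. The fingers move at their own pace and stop on an object; FORCE is the grip in N (left out, the last holds). Time passes only in rows, so rows that do not move let the fingers close. It gives the time, the measured TCP pose, the force and the opening at its end, in the units of the state.
- env.read_state(): the state, without advancing time (a new reading comes with each control period).
- viewer.snapshot(name): name is "scene" or "side" or "wrist"; returns a dict with "image" (400x640x3 uint8, blue, green, red), "K" (3x3 intrinsics, pixels), "k1" (the pictures are not rectified: a ray, as slopes to the right and down, at radius r is drawn at 1 + k1 r^2 times it, then the intrinsics apply), "rvec" (rotation vector, rad) and "tvec" (3), from world to camera coordinates, as OpenCV has them. Camera axes: x right, y down, z forward; pixel columns grow to the right and rows downward; lengths in m; the calibration is good to about 2 mm. A picture is of the moment at which its call begins. There is no depth.
- env.hand_in(): hands the job in, once; it reports no verdict.
Trained networks look in a picture, given as the dict that the camera call returned (one of the last four; its "shot" number tells which), for a name from the list of things; names that differ only in an ending like _2 or _b are one class to them, and where a whole thing is asked for, a point or a joint stands for the part that bears it (a point fixed in the world has none). Each returns a list of dicts, best first, with "score" (0 to 1); they miss things now and then, are a little off and sometimes report something else, mostly with a low value. They report only what shows in the picture. A call takes as long as a camera call. They do not tell look-alikes from the thing itself.
- nets.boxes_of(picture, thing): "xyz" ([x, y, z] in m, in the coordinates of the camera as it stood for that picture, good to about 4 mm: the middle of the surface that is visible of it).
- nets.outline_of(picture, thing): "pixels" (400x640 bool, what is visible of it).
- nets.pinpoint(picture, thing): "xyz" ([x, y, z] in m, in the coordinates of the camera as it stood for that picture, good to about 4 mm: a listed point, or the origin of a listed thing).
The state is a dict: "clock": time; "joints": joint angles; "dq": joint speeds; "joint_torque": joint torques, N m; "tool_pos": TCP position; "tcp_rot": TCP orientation; "ft_force": force on the tool from outside, world axes, zero at the start; "wrist_torque": the same for the moment, N m; "opening": finger opening in m.
Only numpy, scipy, OpenCV 4.12 (cv2) and the standard library are available. Lean on these libraries where they do the work, as an engineer would, in place of code of your own. Each camera call takes 0.05 s, during which the arm holds its last target.

TASK

Three steel pressure vessels stand in blocks on the lab bench, their screw caps only started on the thread. Close the one whose cap has a single straight grip bar across its top: screw that cap clockwise until it stops tight, then let go. Leave the other two caps, with the round knob and with the cross grip, loose as they are.

Things in the scene. Friction and masses are not known exactly. Their poses are not given: they have to be found in the camera images.
- bar_cap_grip (a point): Centre of the steel grip bar on the cap to tighten, on the turning axis, about 0.145 m up. Bar: 62 mm long (this point's x), 16 mm thick (y: grip across it), 34 mm high (z up), standing on a round knurled cap 66 mm wide, 24 mm tall, on a fixed vessel in a 90 mm square block. This point is 17 mm above the cap's flat top. Nothing within 70 mm of the axis but the vessel rises over 50 mm.
- bar_cap (a joint): Turn of the bar cap, rad; grows as it turns clockwise seen from above, to a hard stop (tight) at 1.5. Starts at 0.25 to 0.75, so one grasp and a turn of 0.75 to 1.25 rad closes it. The steep thread lowers cap and bar 2.7 mm per rad. Turning takes about 0.12 N m; the cap stays where it is left.
- round_cap (a joint): Turn, rad, of a bystander cap with a round knurled knob 46 mm wide, 34 mm high; otherwise its cap, vessel, block, steel and height match the bar cap's. 0 is loosest, clockwise from above grows, stop at 1.5. It starts at 0 to 0.25 and is to be left alone (a brush that turns it under 0.2 rad does no harm).
- cross_cap (a joint): Turn, rad, of a bystander cap with two crossed bars, 62 mm across, 34 mm high; otherwise its cap, vessel, block, steel and height match the bar cap's. 0 is loosest, clockwise from above grows, stop at 1.5. It starts at 0 to 0.25 and is to be left alone (a brush that turns it under 0.2 rad does no harm).
Not all that is in view belongs to the job. What is shaped like the part that bears bar_cap_grip but purple or red is not meant. Leave any green look-alike of the part that bears round_cap alone.

How it is judged:
By the outcome, as a careful person would: the job done as asked, in the order asked, and still so for the second after the job is handed in, with the robot touching nothing.
It also fails if it takes over 35 s, if anything falls off the work surface, if the arm or the gripper's body presses on something with over 40 N, if the wrist force passes 120 N, or if a joint passes its speed limit or range.

## Working session

There is one attempt and no reset: what is moved stays moved. The work goes in short steps, Python scripts to look and compute and a shell command to move; the robot and the scene stay as the last step left them, time stands still between calls to the robot, and variables do not carry over. Pictures are saved under pics/ and viewed, and the job is handed in when it is done.

```bash
ls; mkdir -p pics; cat > h.py <<'E'
import numpy as np, cv2
from scipy.spatial.transform import Rotation as R
from workcell import env, viewer, nets
def toW(p,x):
    Rm=R.from_rotvec(np.ravel(p["rvec"])).as_matrix()
    return Rm.T@(np.array(x)-np.ravel(p["tvec"]))
def toPix(p,X):
    Rm=R.from_rotvec(np.ravel(p["rvec"])).as_matrix()
    c=Rm@np.array(X)+np.ravel(p["tvec"]); s=c[:2]/c[2]; s=s*(1+p["k1"]*(s@s))
    return p["K"][:2,:2]@s+p["K"][:2,2]
E
python3 - <<'E'
from h import *
s=env.read_state(); print({k:np.round(v,3) for k,v in s.items()}, env.tip_extent)
for n in ["scene","side"]:
    p=viewer.snapshot(n); cv2.imwrite(f"pics/{n}0.png",p["image"])
    for t in ["bar_cap_grip","round_cap","cross_cap"]:
        for r in nets.pinpoint(p,t)[:4]:
            w=toW(p,r["xyz"]); print(n,t,round(r["score"],2),w.round(4),toPix(p,w).round())
E
```

```text
pics
{'clock': np.float64(0.0), 'joints': array([-1.27 ,  0.314,  0.045,  1.304, -0.   ,  1.431]), 'dq': array([-0.001,  0.   ,  0.   , -0.001,  0.001,  0.001]), 'joint_torque': array([ 1.0000e-03, -4.8063e+01,  2.9853e+01,  1.9000e-02,  0.0000e+00,
       -0.0000e+00]), 'tool_pos': array([ 0.245, -0.52 ,  0.404]), 'tcp_rot': array([-3.064, -0.686,  0.   ]), 'ft_force': array([ 0.745,  1.151, -0.199]), 'wrist_torque': array([0.027, 0.017, 0.038]), 'opening': np.float64(0.085)} 0.1734
scene bar_cap_grip 0.77 [ 0.5648 -0.2896  0.1438] [223. 196.]
scene bar_cap_grip 0.75 [ 0.5132 -0.4937  0.1456] [151. 182.]
scene bar_cap_grip 0.69 [ 0.6607 -0.4357  0.1459] [161. 229.]Traceback (most recent call last):
  File "<stdin>", line 6, in <module>
ValueError: it knows: bar_cap_grip
```

```bash
python3 - <<'E'
from h import *
for n in ["scene","side"]:
    p=viewer.snapshot(n); cv2.imwrite(f"pics/{n}1.png",p["image"])
    for r in nets.pinpoint(p,"bar_cap_grip")[:5]:
        w=toW(p,r["xyz"]); print(n,round(r["score"],2),w.round(4),toPix(p,w).round())
    for t in ["bar_cap","round_cap","cross_cap"]:
        try:
          for r in nets.boxes_of(p,t)[:4]:
            w=toW(p,r["xyz"]); print(n,t,round(r["score"],2),w.round(4),toPix(p,w).round())
        except Exception as e: print(e)
E
```

```text
scene 0.98 [ 0.565  -0.2915  0.1443] [222. 196.]
scene 0.88 [ 0.6592 -0.4415  0.1479] [158. 228.]
scene 0.78 [ 0.5144 -0.4923  0.1447] [151. 182.]
scene bar_cap 0.79 [ 0.6669 -0.4256  0.1281] [167. 235.]
scene bar_cap 0.61 [ 0.5216 -0.4853  0.1353] [154. 186.]
scene bar_cap 0.6 [ 0.5803 -0.2863  0.1288] [224. 204.]
scene round_cap 0.87 [0.5963 0.2971 0.137 ] [446. 203.]
scene cross_cap 0.7 [0.5176 0.0285 0.1436] [342. 179.]
side 0.76 [ 0.5125 -0.4872  0.1512] [401. 151.]
side 0.71 [ 0.6598 -0.43    0.1458] [361. 148.]
side 0.64 [ 0.5665 -0.2841  0.1435] [364. 165.]
side bar_cap 0.77 [ 0.501  -0.4794  0.129 ] [402. 157.]
side bar_cap 0.67 [ 0.555  -0.2638  0.1269] [364. 172.]
side bar_cap 0.49 [ 0.6491 -0.418   0.1269] [362. 154.]
side round_cap 0.87 [0.5708 0.3209 0.1311] [244. 248.]
side round_cap 0.87 [0.5564 0.4701 0.135 ] [198. 283.]
side cross_cap 0.84 [0.4916 0.0473 0.1408] [332. 209.]
```

View pics/scene0.png

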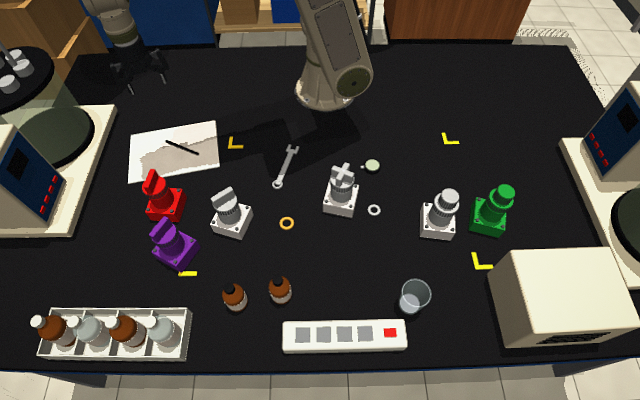

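View pics/side1.png

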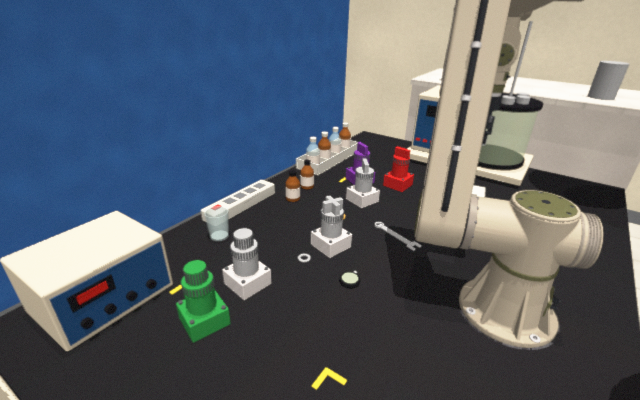

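```bash
python3 - <<'E'
from h import *
s=env.read_state()
Rt=R.from_rotvec(s["tcp_rot"]).as_matrix(); print(Rt.round(3))
im=cv2.imread("pics/scene1.png")
cv2.imwrite("pics/zoom.png",cv2.resize(im[170:245,190:265],(600,600),interpolation=cv2.INTER_CUBIC))
d=np.array([0.565,-0.288,0.40])-s["tool_pos"]; print(Rt.T@d/0.02)
E
```

```text
[[ 0.904  0.427  0.   ]
 [ 0.427 -0.904 -0.   ]
 [ 0.     0.    -1.   ]]
[19.40597982 -3.67417156  0.2379385 ]
```

View pics/zoom.png

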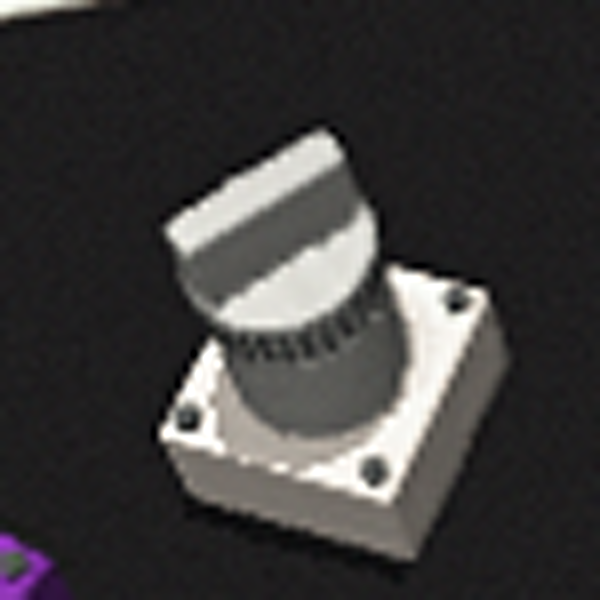

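```bash
python3 -m creep '{"delta_pos": [[1,-0.2,0],[1,-0.2,0],[1,-0.2,0],[1,-0.2,0],[1,-0.2,0],[1,-0.2,0],[1,-0.2,0],[1,-0.2,0]],"rot":[[0,0,0],[0,0,0],[0,0,0],[0,0,0],[0,0,0],[0,0,0],[0,0,0],[0,0,0]],"grip":[-1,-1,-1,-1,-1,-1,-1,-1]}' 60
python3 -m creep '{"delta_pos": [[1,-0.2,0],[1,-0.2,0],[1,-0.2,0],[1,-0.2,0],[1,-0.2,0],[1,-0.2,0],[0,0,0],[0,0,0]],"rot":[[0,0,0],[0,0,0],[0,0,0],[0,0,0],[0,0,0],[0,0,0],[0,0,0],[0,0,0]],"grip":[-1,-1,-1,-1,-1,-1,-1,-1]}'
python3 - <<'E'
from h import *
p=viewer.snapshot("wrist"); cv2.imwrite("pics/w1.png",p["image"])
for r in nets.pinpoint(p,"bar_cap_grip")[:5]:
        w=toW(p,r["xyz"]); print(round(r["score"],2),w.round(4),toPix(p,w).round())
E
```

```text
clock: 1.4
tool_pos: [0.377, -0.4223, 0.4048]
tcp_rot: [3.065, 0.687, 0.0]
ft_force: [-0.5, 0.7, -0.3]
opening: 0.085
clock: 2.2
tool_pos: [0.4748, -0.3498, 0.4046]
tcp_rot: [3.065, 0.688, -0.001]
ft_force: [-0.3, -0.2, -0.3]
opening: 0.0857
0.81 [ 0.5609 -0.2862  0.1457] [292.  56.]
0.69 [ 0.6593 -0.436   0.1454] [559.  15.]
0.69 [ 0.5156 -0.4897  0.143 ] [498. 226.]
```

View pics/w1.png

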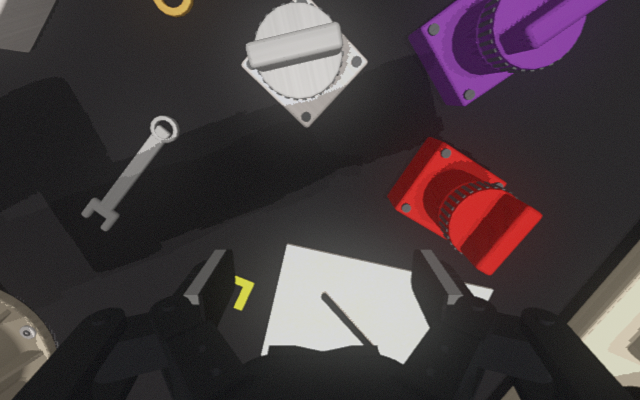

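```bash
cat >> h.py <<'E'
def atz(p,uv,z):
    d=np.array([[p["k1"],0,0,0]],float)
    s=cv2.undistortPoints(np.array([[uv]],float),np.array(p["K"],float),d).ravel()
    Rm=R.from_rotvec(np.ravel(p["rvec"])).as_matrix()
    o=-Rm.T@np.ravel(p["tvec"]); v=Rm.T@np.array([s[0],s[1],1]); return o+v*(z-o[2])/v[2]
E
python3 - <<'E'
from h import *
p=viewer.snapshot("wrist"); im=p["image"]
cv2.imwrite("pics/w1z.png",cv2.resize(im[0:120,230:360],(780,720),interpolation=cv2.INTER_CUBIC)[:600])
for a,b in [((250,52),(338,32))]:
    A,B=atz(p,a,.162),atz(p,b,.162); print(A,B,np.linalg.norm(B-A),np.degrees(np.arctan2(*(B-A)[[1,0]])),(A+B)/2)
q=viewer.snapshot("scene"); A,B=atz(q,(212.3,200),.162),atz(q,(231.3,188),.162);print(A,B,np.linalg.norm(B-A),np.degrees(np.arctan2(*(B-A)[[1,0]])),(A+B)/2)
s=env.read_state();Rt=R.from_rotvec(s["tcp_rot"]).as_matrix();print(Rt.round(3),s["joints"].round(3))
E
```

```text
[ 0.55019531 -0.26365113  0.162     ] [ 0.5842536  -0.30916585  0.162     ] 0.05684678862893816 -53.192788727210434 [ 0.56722446 -0.28640849  0.162     ]
[ 0.58686575 -0.30933795  0.162     ] [ 0.55093414 -0.26388974  0.162     ] 0.05793635293807912 128.3300985947846 [ 0.56889994 -0.28661384  0.162     ]
[[ 0.905  0.426 -0.   ]
 [ 0.426 -0.905 -0.   ]
 [-0.     0.    -1.   ]] [-0.773  0.342  0.087  1.315 -0.     1.929]
```

View pics/w1z.png

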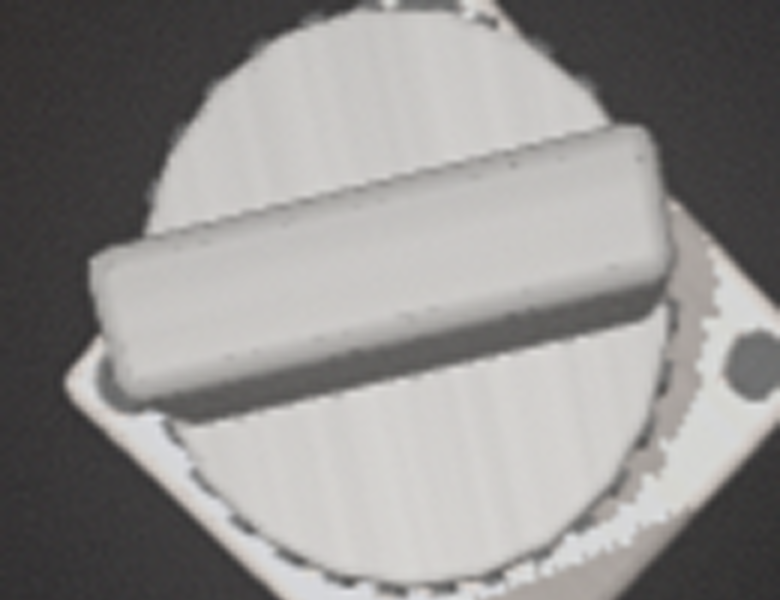

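```bash
python3 -m creep '{"delta_pos": [[0.9,-0.15,0],[0.9,-0.15,0],[0.9,-0.15,0],[0.9,-0.15,0],[0.9,-0.15,0],[0.9,-0.15,0],[0,0,0],[0,0,0]],"rot":[[0,0,0],[0,0,0],[0,0,0],[0,0,0],[0,0,0],[0,0,0],[0,0,-1],[0,0,-1]],"grip":[-1,-1,-1,-1,-1,-1,-1,-1]}'
python3 -m creep '{"delta_pos": [[0,0,0],[0,0,0],[0,0,0],[0,0,0],[0,0,0],[0,0,0],[0,0,0],[0,0,0]],"rot":[[0,0,-1],[0,0,-1],[0,0,-1],[0,0,-1],[0,0,-1],[0,0,-1],[0,0,-1],[0,0,-1]],"grip":[-1,-1,-1,-1,-1,-1,-1,-1]}'
python3 -m creep '{"delta_pos": [[0,0,0],[0,0,0],[0,0,0],[0,0,0],[0,0,0],[0,0,0],[0,0,0],[0,0,0]],"rot":[[0,0,-1],[0,0,-1],[0,0,-1],[0,0,-1],[0,0,-1],[0,0,-1],[0,0,-1],[0,0,-0.85]],"grip":[-1,-1,-1,-1,-1,-1,-1,-1]}'
python3 - <<'E'
from h import *
s=env.read_state();Rt=R.from_rotvec(s["tcp_rot"]).as_matrix();print(Rt.round(3),s["joints"].round(3),s["tool_pos"].round(4))
print(np.degrees(np.arctan2(Rt[1,1],Rt[0,1])),Rt.T@(np.array([.5665,-.287,.306])-s["tool_pos"])/.02)
p=viewer.snapshot("wrist"); cv2.imwrite("pics/w2.png",p["image"])
for r in nets.pinpoint(p,"bar_cap_grip")[:5]:
        w=toW(p,r["xyz"]); print(round(r["score"],2),w.round(4),toPix(p,w).round())
E
```

```text
clock: 3.2
tool_pos: [0.5661, -0.2863, 0.4044]
tcp_rot: [-2.979, -0.998, 0.0]
ft_force: [-0.2, -0.2, 0.2]
opening: 0.0853
clock: 4.0
tool_pos: [0.5655, -0.2869, 0.4046]
tcp_rot: [-2.356, -2.078, 0.0]
ft_force: [0.0, 0.7, -0.2]
opening: 0.0856
clock: 4.8
tool_pos: [0.5655, -0.2869, 0.4045]
tcp_rot: [-1.382, -2.821, 0.0]
ft_force: [0.4, 0.3, -0.1]
opening: 0.0856
[[-0.613  0.79  -0.   ]
 [ 0.79   0.613 -0.   ]
 [ 0.    -0.    -1.   ]] [-0.596  0.432  0.219  1.358 -0.     0.315] [ 0.5655 -0.2869  0.4045]
37.78591626183089 [-0.03277262  0.03613464  4.92735218]
0.59 [ 0.5623 -0.2858  0.1425] [319. 194.]
```

View pics/w2.png

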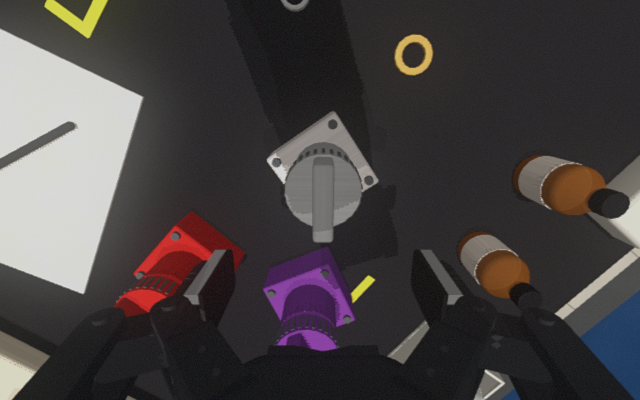

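```bash
python3 - <<'E'
from h import *
p=viewer.snapshot("wrist");A,B=atz(p,(323.5,157),.162),atz(p,(322.5,242),.162);print(A,B,np.linalg.norm(B-A),np.degrees(np.arctan2(*(B-A)[[1,0]])),(A+B)/2)
E
python3 -m creep '{"delta_pos": [[0,0,1],[0,0,1],[0,0,1],[0,0,1],[0,0,0.9],[0,0,0],[0,0,0]],"rot":[[0,0,0],[0,0,0],[0,0,0],[0,0,0],[0,0,0],[0,0,0],[0,0,0]],"grip":[-1,-1,-1,-1,-1,-1,-1]}' 60
python3 - <<'E'
from h import *
p=viewer.snapshot("wrist"); cv2.imwrite("pics/w3.png",p["image"])
p=viewer.snapshot("scene"); cv2.imwrite("pics/s3.png",cv2.resize(p["image"][120:270,130:330],(800,600)))
E
```

```text
[ 0.54448848 -0.25682895  0.162     ] [ 0.58412133 -0.30949226  0.162     ] 0.06591044404059433 -53.03596563742117 [ 0.5643049  -0.28316061  0.162     ]
clock: 5.65
tool_pos: [0.5649, -0.2874, 0.3068]
tcp_rot: [-1.39, -2.817, -0.0]
ft_force: [0.6, -0.0, -0.3]
opening: 0.0852
```

View pics/w3.png

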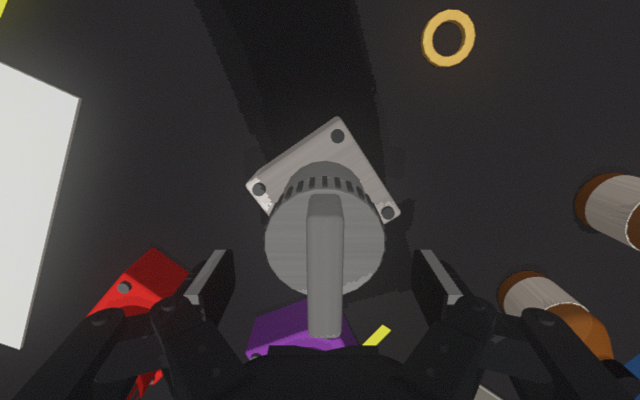

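View pics/s3.png

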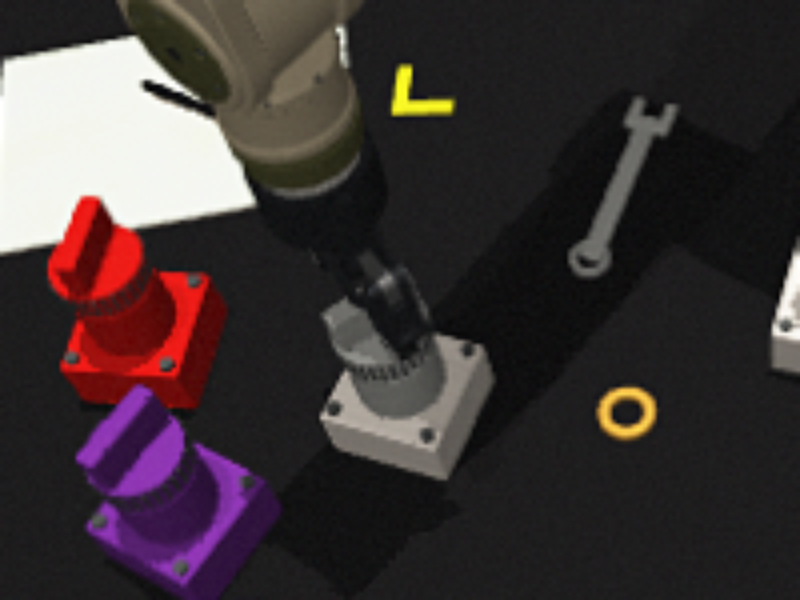

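```bash
python3 - <<'E'
from h import *
p=viewer.snapshot("wrist")
for z in (.161,.164):
  A,B=atz(p,(324.5,213),z),atz(p,(325,336),z);print(A,B,np.linalg.norm(B-A),(A+B)/2)
print(env.read_state()["tool_pos"])
cv2.imwrite("pics/w3z.png",cv2.resize(p["image"][170:350,240:410],(566,600),interpolation=cv2.INTER_CUBIC))
E
```

```text
[ 0.54756741 -0.26145383  0.161     ] [ 0.58555936 -0.31038443  0.161     ] 0.06194829754204882 [ 0.56656339 -0.28591913  0.161     ]
[ 0.54683324 -0.26053355  0.164     ] [ 0.58384438 -0.30820093  0.164     ] 0.06034900842684161 [ 0.56533881 -0.28436724  0.164     ]
[ 0.56523213 -0.2878127   0.30818839]
```

View pics/w3z.png

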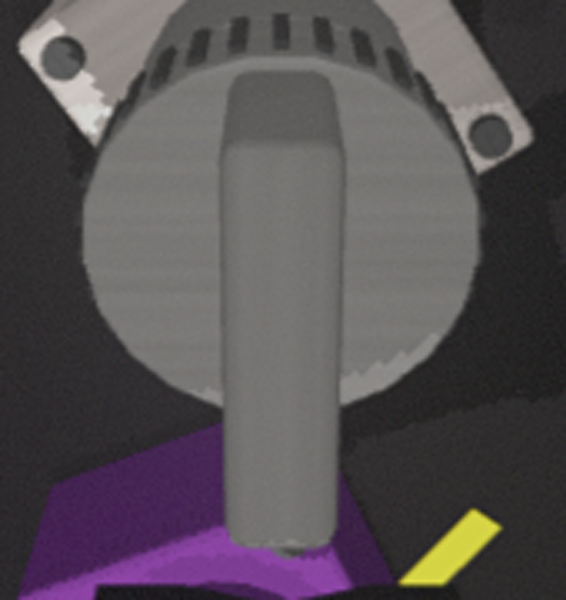

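```bash
python3 -m creep '{"delta_pos": [[0.06,0,0.1],[0,0,0],[0,0,0],[0,0,0],[0,0,0],[0,0,0],[0,0,0],[0,0,0]],"rot":[[0,0,0],[0,0,0],[0,0,0],[0,0,0],[0,0,0],[0,0,0],[0,0,0],[0,0,0]],"grip":[-1,1,1,1,1,1,1,1]}' 60
python3 -m creep '{"delta_pos": [[0,0,0],[0,0,0],[0,0,0]],"rot":[[0,0,0],[0,0,0],[0,0,0]],"grip":[1,1,1]}'
python3 - <<'E'
from h import *
s=env.read_state(); print(s["tool_pos"],s["wrist_torque"],s["joints"])
E
```

```text
clock: 6.6
tool_pos: [0.5645, -0.2862, 0.305]
tcp_rot: [1.387, 2.817, 0.002]
ft_force: [4.1, 3.7, 2.1]
opening: 0.015
clock: 6.9
tool_pos: [0.5644, -0.2863, 0.305]
tcp_rot: [1.388, 2.817, 0.002]
ft_force: [3.5, 3.0, 1.9]
opening: 0.0152
[ 0.56443256 -0.2862596   0.3049867 ] [ 0.61419889 -0.58222128 -0.04974057] [-0.59637585  0.46670008  0.02709063  1.13023622  0.00132282  0.31888823]
```

```bash
python3 -m creep '{"delta_pos": [[0,0,0.0135],[0,0,0.0135],[0,0,0.0135],[0,0,0.0135],[0,0,0.0135],[0,0,0.0135],[0,0,0.0135]],"rot":[[0,0,1],[0,0,1],[0,0,1],[0,0,1],[0,0,1],[0,0,1],[0,0,0.5]],"grip":[1,1,1,1,1,1,1]}'
python3 - <<'E'
from h import *
s=env.read_state(); print(s["tool_pos"],s["wrist_torque"],s["joints"][5],s["ft_force"])
E
```

```text
clock: 7.6
tool_pos: [0.5647, -0.2861, 0.3033]
tcp_rot: [2.217, 2.224, 0.003]
ft_force: [4.1, 4.5, 2.0]
opening: 0.015
[ 0.56468912 -0.28609976  0.30326994] [ 0.79988042 -0.59861398  0.15156546] 0.9714971425366635 [4.06589933 4.50404103 1.97083148]
```

```bash
for i in 1 2 3; do :; done
q(){ python3 -c "
from h import *
s=env.read_state(); print(s['wrist_torque'].round(3),s['joints'][5].round(3),s['joint_torque'][5].round(3))"; }
python3 -m creep '{"delta_pos": [[0,0,0.0135],[0,0,0.0135]],"rot":[[0,0,1],[0,0,0.5]],"grip":[1,1]}'; q
python3 -m creep '{"delta_pos": [[0,0,0.0135],[0,0,0]],"rot":[[0,0,0.5],[0,0,0.5]],"grip":[1,1]}'; q
```

```text
clock: 7.8
tool_pos: [0.5647, -0.2861, 0.3028]
tcp_rot: [2.377, 2.052, 0.003]
ft_force: [4.9, 3.8, 3.3]
opening: 0.0154
[ 0.822 -0.6    0.129] 1.121 -0.13
clock: 8.0
tool_pos: [0.5647, -0.2861, 0.3026]
tcp_rot: [2.476, 1.932, 0.004]
ft_force: [5.9, 4.2, 0.5]
opening: 0.0152
[ 0.799 -0.69   0.113] 1.22 -0.401
```

```bash
q(){ python3 -c "
from h import *
s=env.read_state(); print(s['wrist_torque'].round(3),s['joints'][5].round(3),s['joint_torque'][5].round(3))"; }
python3 -m creep '{"delta_pos": [[0,0,0.0135],[0,0,0]],"rot":[[0,0,0.5],[0,0,0.5]],"grip":[1,1]}'; q
python3 -m creep '{"delta_pos": [[0,0,0.0135],[0,0,0]],"rot":[[0,0,0.5],[0,0,0.5]],"grip":[1,1]}'; q
```

```text
clock: 8.2
tool_pos: [0.5648, -0.2862, 0.3027]
tcp_rot: [2.565, 1.81, 0.002]
ft_force: [3.2, 2.1, 3.9]
opening: 0.0151
[ 0.424 -0.417  2.42 ] 1.317 1.85
clock: 8.4
tool_pos: [0.5648, -0.286, 0.3029]
tcp_rot: [2.647, 1.688, 0.001]
ft_force: [1.7, 0.9, 5.5]
opening: 0.0155
[ 0.212 -0.116  5.33 ] 1.411 4.789
```

```bash
python3 -m creep '{"delta_pos": [[0,0,0],[0,0,0],[0,0,0],[0,0,0],[0,0,0],[0,0,-0.5],[0,0,-1],[0,0,-1]],"rot":[[0,0,0],[0,0,0],[0,0,0],[0,0,0],[0,0,0],[0,0,0],[0,0,0],[0,0,0]],"grip":[-1,-1,-1,-1,-1,-1,-1,-1]}'
python3 -m creep '{"delta_pos": [[0,0,-1],[0,0,-1],[0,0,-1],[0,0,0],[0,0,0]],"rot":[[0,0,0],[0,0,0],[0,0,0],[0,0,0],[0,0,0]],"grip":[-1,-1,-1,-1,-1]}'
python3 - <<'E'
from h import *
s=env.read_state();Rt=R.from_rotvec(s["tcp_rot"]).as_matrix();print(s["joints"].round(3),np.degrees(np.arctan2(Rt[1,0],Rt[0,0])),s["wrist_torque"])
p=viewer.snapshot("wrist"); cv2.imwrite("pics/w4.png",cv2.resize(p["image"][100:280,210:430],(733,600)))
p=viewer.snapshot("scene"); cv2.imwrite("pics/s4.png",cv2.resize(p["image"][120:270,130:330],(800,600)))
E
```

```text
clock: 9.2
tool_pos: [0.5638, -0.2867, 0.3523]
tcp_rot: [-2.657, -1.676, 0.001]
ft_force: [-0.3, -0.3, -0.4]
opening: 0.0855
clock: 9.7
tool_pos: [0.564, -0.2867, 0.412]
tcp_rot: [2.656, 1.676, 0.001]
ft_force: [0.2, 0.2, -0.4]
opening: 0.0853
[-0.597  0.427  0.23   1.372 -0.     1.419] 64.50044681704783 [0.03923948 0.06459495 0.01233269]
```

View pics/w4.png

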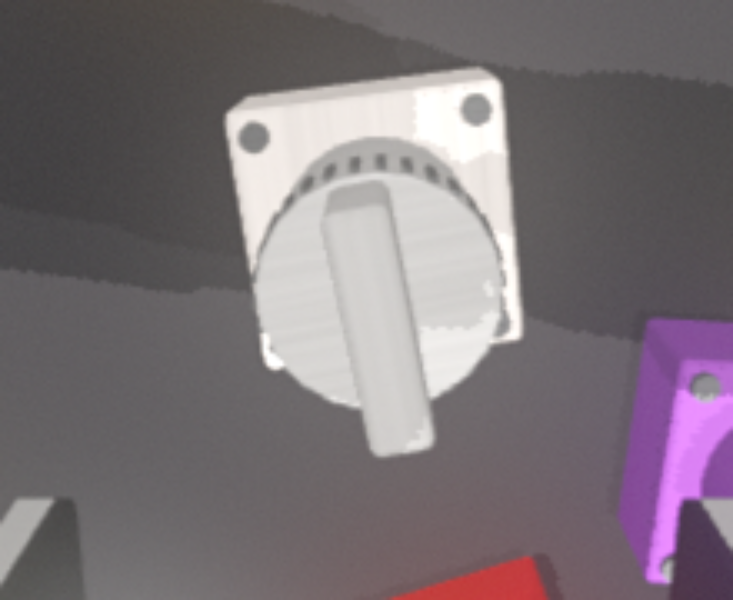

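View pics/s4.png

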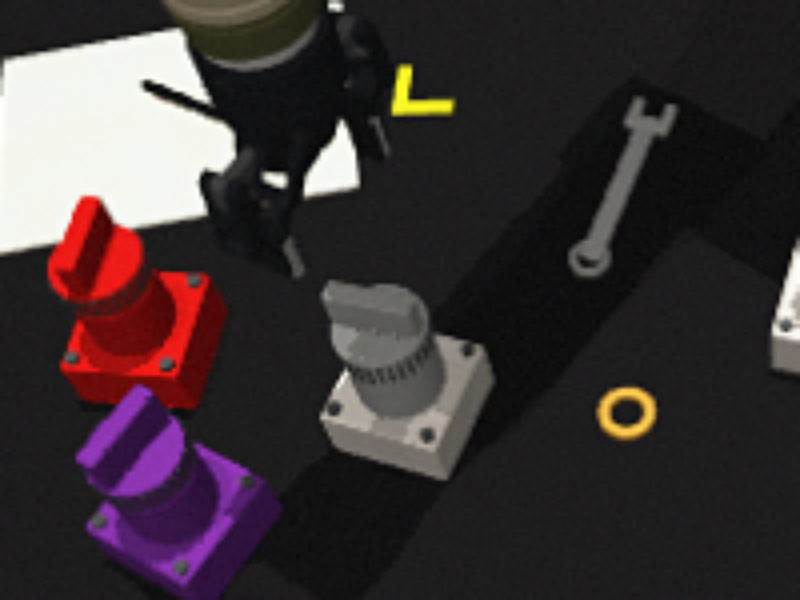

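```bash
python3 - <<'E'
from h import *
p=viewer.snapshot("wrist")
f=lambda x,y:(210+x*220/733,100+y*180/600)
A,B=atz(p,f(359,208),.159),atz(p,f(404,448),.159);print(A,B,np.linalg.norm(B-A),np.degrees(np.arctan2(*(A-B)[[1,0]])),(A+B)/2)
s=env.read_state();Rt=R.from_rotvec(s["tcp_rot"]).as_matrix();print(Rt.T@(np.array([.5655,-.286,.305])-s["tool_pos"])/.02)
E
```

```text
[ 0.57483157 -0.25600163  0.159     ] [ 0.55928445 -0.31279978  0.159     ] 0.05888753589780045 74.69163464467789 [ 0.56705801 -0.28440071  0.159     ]
[0.06101959 0.0819053  5.25785189]
```

```bash
q(){ python3 -c "
from h import *
s=env.read_state(); print(s['wrist_torque'].round(3),s['joints'][5].round(3),s['tool_pos'].round(4))"; }
python3 -m creep '{"delta_pos": [[0,0,1],[0,0,1],[0,0,1],[0,0,1],[0.06,0.06,1],[0,0,0.25],[0,0,0],[0,0,0]],"rot":[[0,0,-0.9],[0,0,-0.9],[0,0,0],[0,0,0],[0,0,0],[0,0,0],[0,0,0],[0,0,0]],"grip":[-1,-1,-1,-1,-1,-1,-1,-1]}' 60;q
python3 -m creep '{"delta_pos": [[0,0,0],[0,0,0],[0,0,0],[0,0,0],[0,0,0],[0,0,0],[0,0,0],[0,0,0]],"rot":[[0,0,0],[0,0,0],[0,0,0],[0,0,0],[0,0,0],[0,0,0],[0,0,0],[0,0,0]],"grip":[1,1,1,1,1,1,1,1]}';q
python3 -m creep '{"delta_pos": [[0,0,0],[0,0,0]],"rot":[[0,0,0.5],[0,0,0]],"grip":[1,1]}';q
```

```text
clock: 10.65
tool_pos: [0.5655, -0.2859, 0.307]
tcp_rot: [2.495, 1.908, 0.0]
ft_force: [0.6, 0.4, 0.8]
opening: 0.0857
[-0.025  0.014 -0.005] 1.241 [ 0.5655 -0.2859  0.307 ]
clock: 11.45
tool_pos: [0.5653, -0.2858, 0.3069]
tcp_rot: [2.495, 1.909, -0.0]
ft_force: [-1.8, 0.1, 4.5]
opening: 0.0152
[0.133 0.423 0.424] 1.241 [ 0.5653 -0.2858  0.3069]
clock: 11.65
tool_pos: [0.5654, -0.2857, 0.3069]
tcp_rot: [2.539, 1.849, -0.001]
ft_force: [-3.4, -0.6, 6.0]
opening: 0.0147
[-0.027  0.606  1.868] 1.289 [ 0.5654 -0.2857  0.3069]
```

```bash
python3 -m creep '{"delta_pos": [[0,0,0],[0,0,0],[0,0,0],[0,0,0],[0,0,0],[0,0,-0.5],[0,0,-1],[0,0,-1]],"rot":[[0,0,0],[0,0,0],[0,0,0],[0,0,0],[0,0,0],[0,0,0],[0,0,0],[0,0,0]],"grip":[-1,-1,-1,-1,-1,-1,-1,-1]}'
python3 -m creep '{"delta_pos": [[0,0,-1],[0,0,-1],[0,0,-1],[0,0,0],[0,0,0]],"rot":[[0,0,0],[0,0,0],[0,0,0],[0,0,0],[0,0,0]],"grip":[-1,-1,-1,-1,-1]}'
python3 - <<'E'
from h import *
s=env.read_state();Rt=R.from_rotvec(s["tcp_rot"]).as_matrix();print(np.degrees(np.arctan2(Rt[1,0],Rt[0,0])),s["tool_pos"])
p=viewer.snapshot("wrist"); cv2.imwrite("pics/w5.png",cv2.resize(p["image"][100:280,210:430],(733,600)))
p=viewer.snapshot("scene"); cv2.imwrite("pics/s5.png",p["image"])
E
```

```text
clock: 12.45
tool_pos: [0.5653, -0.2857, 0.3574]
tcp_rot: [-2.542, -1.845, 0.0]
ft_force: [0.5, -0.1, 0.2]
opening: 0.0854
clock: 12.95
tool_pos: [0.5655, -0.2858, 0.417]
tcp_rot: [2.541, 1.845, 0.001]
ft_force: [0.5, -0.4, -0.3]
opening: 0.0856
71.95156224351396 [ 0.56549004 -0.28582293  0.41701835]
```

View pics/w5.png

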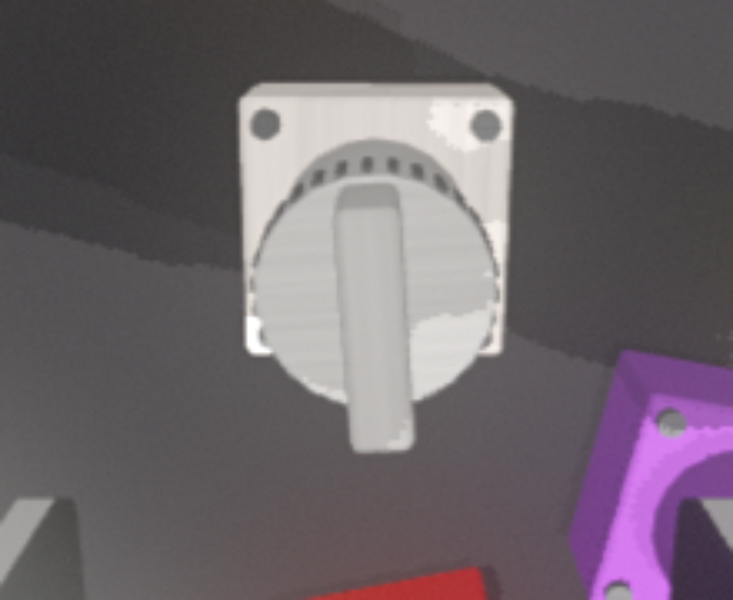

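View pics/s5.png

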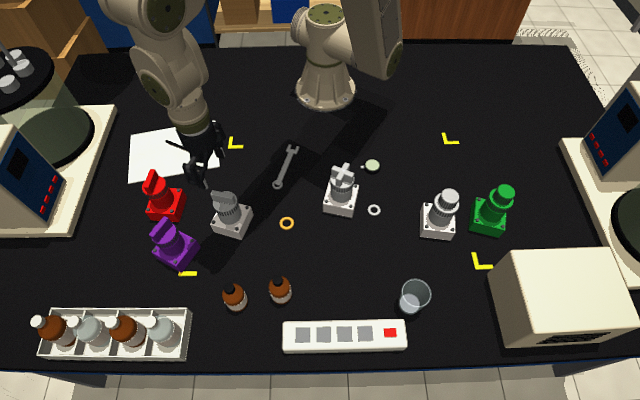

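The bar, at about (375,320) in the wrist crop, hasn't turned further. The gripper is clear of it and everything else in the scene picture is where it was.

```bash
python3 -c "
from workcell import env
print(env.hand_in())"
```

```text
the job is handed in; nothing more can be done
None
```

I screwed the steel cap with the single straight grip bar clockwise until it stopped tight, then released it, lifted clear and handed the job in. The clock was at about 13 s of the 35 s allowed.

- **Turn:** The bar ended about 0.92 rad clockwise of where it started, measured in the pictures. The wrist moment stayed near 0.12 N m while the cap turned, then jumped to 2.4 and 5.3 N m at the stop.
- **Slip:** I drove the tool about 0.2 rad past the stop, so the pads slipped that much on the bar.
- **Check:** I gripped the bar again and turned 0.05 rad more. The moment rose at once to about 1.9 N m, and the pictures afterwards showed the bar at about the same angle.
- **Everything else:** The highest wrist force I read was about 8 N. The round and cross caps and the coloured look-alikes were not touched, and nothing else had moved in the last picture.

No check failed. Position estimates of the bar's centre differed by up to about 5 mm, which didn't affect the grip.

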